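Sweep spacer rings through the gate of a sorting stand

TASK

Sweep the three loose steel rings across the deck of the sorting stand and through its gate, one after the other, so that each drops into the collecting slot behind the gate. Only push them along the deck with the fingers: do not pick any of them up, and leave the two dropper bottles and the tape roll beside the stand where they are.

Things in the scene. Friction and masses are not known exactly. Their poses are not given: they have to be found in the camera images.
- sorting_stand: fixed sorting stand: flat white deck on four legs, top 60 mm above the table. Origin at table height below the middle of the gate; x points from the deck through the gate into the slot (away from the robot, within 20 deg), z up. Deck: x -212 to 0 mm, y -115 to 115 mm; rims 5 mm wide, 6 mm high above the deck along its sides and near edge (x = -212)
- gate (a point): middle of the gate, at deck height where the deck ends (stand x = 0). A wall, 5 mm thick (stand x = 0 to 5 mm) and 12 mm high above the deck, closes the deck's far edge, but for this 44 mm wide opening (y = -22 to 22 mm) between two upright round posts, 8 mm diameter, as high as the wall (x = 0 to 8 mm). Axes as the stand's
- slot (a point): centre of the floor of the collecting slot, an open grey pocket right behind the gate: inside x = 0 to 66 mm, y = -30 to 30 mm of the stand's frame, floor 56 mm below the deck, side walls 12 mm and back wall 16 mm higher than the deck. A ring pushed with its centre past x = 0 tips over the deck's edge and falls in. Axes as the stand's
- ring_1: steel spacer ring (like a thick washer) lying flat on the deck, outer diameter 32 mm, hole 14 mm, 10 mm thick, 40 g (varies); origin at the centre of its underside, z axis along the ring's axis. The three rings are alike; this one starts near the left (+y) side of the deck
- ring_2: steel spacer ring (like a thick washer) lying flat on the deck, outer diameter 32 mm, hole 14 mm, 10 mm thick, 40 g (varies); origin at the centre of its underside, z axis along the ring's axis. The three rings are alike; this one starts near the middle of the deck, roughly in line with the gate
- ring_3: steel spacer ring (like a thick washer) lying flat on the deck, outer diameter 32 mm, hole 14 mm, 10 mm thick, 40 g (varies); origin at the centre of its underside, z axis along the ring's axis. The three rings are alike; this one starts near the right (-y) side of the deck
- dropper_1: small dropper bottle with screw cap, 30 mm diameter, 62 mm high, to the left of the stand; a bystander standing on the table, not part of the work; origin at the centre of its underside
- dropper_2: small dropper bottle with screw cap, 30 mm diameter, 60 mm high, to the right of the stand; a bystander standing on the table, not part of the work; origin at the centre of its underside
- tape_roll_1: roll of label tape lying flat, 58 mm diameter, 19 mm high, to the right of the stand's near end; a bystander standing on the table, not part of the work; origin at the centre of its underside
Mind the look-alikes: they are no part of the job. What is shaped like the ring_3 but pink is not meant.

How it is judged:
On the way, in this order (a step that is already met when the one before it is completed fails the run):
1. one ring has dropped into the slot (((x of ring_1 in the frame of sorting_stand between 0 and 0.066 m and y of ring_1 in the frame of sorting_stand between -0.03 and 0.03 m and z of ring_1 in the frame of sorting_stand below 0.05 m) or (x of ring_2 in the frame of sorting_stand between 0 and 0.066 m and y of ring_2 in the frame of sorting_stand between -0.03 and 0.03 m and z of ring_2 in the frame of sorting_stand below 0.05 m) or (x of ring_3 in the frame of sorting_stand between 0 and 0.066 m and y of ring_3 in the frame of sorting_stand between -0.03 and 0.03 m and z of ring_3 in the frame of sorting_stand below 0.05 m))), for 0.2 s.
2. after it, a second ring has dropped into the slot ((((x of ring_1 in the frame of sorting_stand between 0 and 0.066 m and y of ring_1 in the frame of sorting_stand between -0.03 and 0.03 m and z of ring_1 in the frame of sorting_stand below 0.05 m) and (x of ring_2 in the frame of sorting_stand between 0 and 0.066 m and y of ring_2 in the frame of sorting_stand between -0.03 and 0.03 m and z of ring_2 in the frame of sorting_stand below 0.05 m)) or ((x of ring_1 in the frame of sorting_stand between 0 and 0.066 m and y of ring_1 in the frame of sorting_stand between -0.03 and 0.03 m and z of ring_1 in the frame of sorting_stand below 0.05 m) and (x of ring_3 in the frame of sorting_stand between 0 and 0.066 m and y of ring_3 in the frame of sorting_stand between -0.03 and 0.03 m and z of ring_3 in the frame of sorting_stand below 0.05 m)) or ((x of ring_2 in the frame of sorting_stand between 0 and 0.066 m and y of ring_2 in the frame of sorting_stand between -0.03 and 0.03 m and z of ring_2 in the frame of sorting_stand below 0.05 m) and (x of ring_3 in the frame of sorting_stand between 0 and 0.066 m and y of ring_3 in the frame of sorting_stand between -0.03 and 0.03 m and z of ring_3 in the frame of sorting_stand below 0.05 m)))), for 0.2 s.
3. after that, the third ring has dropped into the slot (x of ring_1 in the frame of sorting_stand between 0 and 0.066 m and y of ring_1 in the frame of sorting_stand between -0.03 and 0.03 m and z of each of ring_1, ring_2, ring_3 in the frame of sorting_stand below 0.05 m and x of ring_2 in the frame of sorting_stand between 0 and 0.066 m and y of ring_2 in the frame of sorting_stand between -0.03 and 0.03 m and x of ring_3 in the frame of sorting_stand between 0 and 0.066 m and y of ring_3 in the frame of sorting_stand between -0.03 and 0.03 m), for 0.2 s.
At the end, for the whole second after the job is handed in: All three rings lie at rest in the collecting slot: the centre of each one's underside within the slot's inner walls and at least 10 mm below the deck (all of step 3 and linear speed of each of ring_1, ring_2, ring_3 below 0.03 m/s); the robot touches nothing.
It fails at once if a ring was lifted more than 9 mm off the deck (z of any of ring_1, ring_2, ring_3 in the frame of sorting_stand above 0.069 m).
It fails at once if a dropper bottle or the tape roll was moved by more than 15 mm (distance of any of dropper_1, dropper_2, tape_roll_1 from where it was at the start of the episode above 0.015 m).
It also fails if it takes over 72 s, if anything falls off the work surface, if the arm or the gripper's body presses on something with over 40 N, if the wrist force passes 120 N, or if a joint passes its speed limit or range.

ROBOT

A 7-joint arm with a two-finger parallel gripper is mounted at the origin on a cart in front of the work surface, level with it; the furniture and walls round the work are solid. World frame = base frame: x ahead of the robot, y to its left, z up, the work surface at z = 0. Lengths are in m, angles in rad, forces in N, time in s.
With the tool pointing down it reaches from about 0.375 to 0.925 m from the base axis. Payload 3.1 kg.
Tool frame: the origin (TCP) lies on the centre line of the jaws, within the pads' length; the fingertips stand ahead of it and the grasp point (between the pads) lies 8 mm behind it (arm.tcp_to_tips is the z of the fingertips in the tool frame, in m); z points along the fingers, y is the line along which they close (so a half turn about z gives the same grasp; the last joint's range is limited). The gripper opens to 85 mm and grips with 20 to 120 N. Pads are 22 mm wide; open, the fingers measure 114 mm over their backs; the gripper's body (76 mm by 85 mm) begins 54 mm behind the grasp point. The pads swing forward as they close: fully open they stand 13 mm farther back than shut.
Start: joints at [1.163, 0.383, 0.044, 1.598, -0.018, 1.161, -0.05], TCP at [0.198, -0.619, 0.242] pointing down, gripper open.
Joint ranges: [-2.61, 2.61], [-0.41, 2.15], [-1.48, 1.57], [0, 2.5], [-1.57, 4.71], [0.05, 1.97], [-2.85, 2.85]. Speed limits (rad/s): [2.79, 2.79, 3.14, 3.14, 3.14, 3.14, 3.14].

INTERFACE

Orientations are given as [roll, pitch, yaw] about the fixed x, y, z axes, in that order (R = Rz(yaw) Ry(pitch) Rx(roll)).
In Python, from plant import arm gives the robot as it stands.
- The arm moves only by the tool arm_command, never from a script. Its argument "targets" is a list that holds one entry, the list of rows, each a list of 7 numbers: the shift along the tool's x, y, z in mm, then the turn, a rotation vector about the tool's x, y, z in degrees, then the finger opening in mm, from 0 to 85.4. In form: [[[dx, dy, dz, rx, ry, rz, hand], ...]]. A call has 1 to 5 rows; each row is the pose to reach, as a shift and turn from the pose commanded when the call began, along the tool's axes at that moment; what a row does not reach only later rows make up. A row lasts 1/8 s, in which the tool goes at most 62.5 mm and 10.7 degrees, less where a joint would pass 70% of its speed; a pose out of reach is approached as far as the arm can. A call with a gripper value outside its range is refused whole. The fingers move at their own pace and stop on an object; "grip_force" is the grip in N (left out, the last holds). Time passes only in rows, so rows that repeat a pose let the fingers close. It gives the time, the measured TCP pose, the force, the opening and the grip force at its end, in the units of the state.
- arm.sense(): the state, without advancing time (a new reading comes with each control period).
- arm.get_image(name): name is "scene" or "top" or "wrist"; returns a dict with "frame" (384x512x3 uint8, red, green, blue), "fx", "fy", "cx", "cy" (pixels), "rvec" (rotation vector, rad) and "tvec" (3), from world to camera coordinates, as OpenCV has them. Camera axes: x right, y down, z forward; pixel columns grow to the right and rows downward; lengths in m; the calibration is good to about 2 mm. A picture is of the moment at which its call begins. There is no depth.
- arm.hand_in(): hands the job in; it is judged then, once.
Trained networks look in a picture, given as the dict that the camera call returned (one of the last four; its "shot" number tells which), for a name from the list of things; names that differ only in an ending like _2 or _b are one class to them, and where a whole thing is asked for, a point or a joint stands for the part that bears it (a point fixed in the world has none). Each returns a list of dicts, best first, with "confidence" (0 to 1); they miss things now and then, are a little off and sometimes report something else, mostly with a low value. They report only what shows in the picture. A call takes as long as a camera call. They do not tell look-alikes from the thing itself.
- arm.trace(query, picture): "mask" (384x512 bool, what is visible of it) and "xy" ([column, row] in pixels, amid what is visible of it).
- arm.mark_of(query, picture): "xy" ([column, row] in pixels: a listed point, or the origin of a listed thing).
The state is a dict: "t": time; "joints": joint angles; "joint_velocities": joint speeds; "joint_efforts": joint torques, N m; "ee_pos": TCP position; "ee_rot": TCP orientation; "contact_force": force on the tool from outside, world axes, zero at the start; "moment": the same for the moment, N m; "grip_width": opening from 0.0 (shut) to 1.0 (fully open); "gripper_force": force on a finger pad.
Only numpy, scipy, OpenCV 4.12 (cv2) and the standard library are available. Lean on these libraries where they do the work, as an engineer would, in place of code of your own. Each camera call takes 0.05 s, during which the arm holds its last target. There are 200 camera calls.

## Working session

There is one attempt and no reset: what is moved stays moved. The work goes in short steps, Python scripts to look and compute and a tool call to move; the robot and the scene stay as the last step left them, time stands still between calls to the robot, and variables do not carry over. Pictures are saved under pics/ and viewed, at most 10 in all, crops included, and the job is handed in when it is done.

Besides the shell and the picture viewer there is one more tool, called after ">>>" as name(argument=value, ...) on one line, values as JSON. arm_command: Moves the arm, as the interface text tells. Its arguments: {"type":"object","properties":{"targets":{"type":"array","items":{"type":"array","items":{"type":"array","items":{"type":"number"}}}},"grip_force":{"type":"number"}},"required":["targets"]}

```bash
mkdir -p pics; cat > h.py <<'E'
import numpy as np,cv2
from plant import arm
def ray(p,xy,z):
    R=cv2.Rodrigues(np.array(p["rvec"],float))[0];t=np.array(p["tvec"],float).ravel()
    d=R.T@np.array([(xy[0]-p["cx"])/p["fx"],(xy[1]-p["cy"])/p["fy"],1]);c=-R.T@t
    return c+d*(z-c[2])/d[2]
def proj(p,X):
    K=np.array([[p["fx"],0,p["cx"]],[0,p["fy"],p["cy"]],[0,0,1]],float)
    return cv2.projectPoints(np.array(X,float).reshape(-1,3),np.array(p["rvec"],float),np.array(p["tvec"],float),K,None)[0].reshape(-1,2)
def save(p,n): cv2.imwrite("pics/"+n,cv2.cvtColor(p["frame"],cv2.COLOR_RGB2BGR))
E
python3 - <<'E'
from h import *
s=arm.sense();print(s["t"],s["ee_pos"],s["ee_rot"],arm.tcp_to_tips,s["grip_width"])
p=arm.get_image("top");save(p,"top.png")
for q,z in [("ring_1",.065),("sorting_stand",.06),("dropper_1",.03),("tape_roll_1",.01)]:
    for r in arm.trace(q,p): print(q,round(r["confidence"],2),np.round(r["xy"]),r["mask"].sum(),ray(p,r["xy"],z).round(4))
for q,z in [("gate",.06),("slot",.004),("sorting_stand",0),("ring_1",.06)]:
    for r in arm.mark_of(q,p): print("m",q,round(r["confidence"],2),np.round(r["xy"]),ray(p,r["xy"],z).round(4))
E
```

```text
0.0 [ 0.19787407 -0.61817476  0.24084606] [-3.13893019e+00  1.53992486e-04  3.09870117e-01] 0.011 1.0012440262268631
ring_1 0.66 [287. 198.] 98 [ 0.5258 -0.1803  0.065 ]
ring_1 0.53 [243. 208.] 89 [ 0.4973 -0.0587  0.065 ]
ring_1 0.41 [352. 191.] 94 [ 0.5468 -0.3631  0.065 ]
sorting_stand 0.86 [260. 188.] 6750 [ 0.5519 -0.1065  0.06  ]
dropper_1 0.45 [210. 195.] 90 [0.5341 0.0355 0.03  ]
tape_roll_1 0.54 [331. 203.] 301 [ 0.5129 -0.3138  0.01  ]
m gate 0.63 [256. 159.] [ 0.635 -0.095  0.06 ]
m slot 0.95 [254. 146.] [ 0.6799 -0.0888  0.004 ]
m sorting_stand 0.59 [254. 156.] [ 0.6494 -0.09    0.    ]
m ring_1 0.49 [262. 197.] [ 0.5276 -0.1106  0.06  ]
m ring_1 0.49 [289. 197.] [ 0.5275 -0.1859  0.06  ]
m ring_1 0.48 [353. 189.] [ 0.551  -0.3661  0.06  ]
m ring_1 0.41 [242. 207.] [ 0.4987 -0.0576  0.06  ]
```

View pics/top.png

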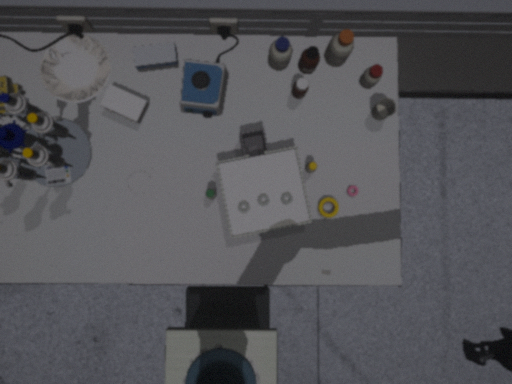

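Stand at (262,190), yaw about 9°. Four ring-shaped things: (243,207), (263,199) and (287,198) lie on the white deck and are the three meant. (352,190) is pink and on the table, so it is the look-alike. Bystanders are at (211,190), (312,166) and (328,207). I'll move above the deck for a close look.

>>> arm_command(targets=[[[40,-38,-20,0,0,2,85],[80,-76,-40,0,0,4,60],[120,-114,-60,0,0,6,40],[160,-152,-80,0,0,8,20],[200,-190,-90,0,0,8.6,16]]])

```text
t: 1.08
ee_pos: [0.3319, -0.3759, 0.3341]
ee_rot: [3.139, -0.002, 0.159]
contact_force: [0.5, -0.9, 0.5]
grip_width: 0.187
gripper_force: 0.0
```

>>> arm_command(targets=[[[30,-40,0,0,0,0,16],[60,-80,0,0,0,0,16],[90,-120,0,0,0,0,16],[120,-160,0,0,0,0,16],[150,-200,0,0,0,0,16]]])

```text
t: 1.7
ee_pos: [0.4476, -0.1544, 0.3327]
ee_rot: [3.141, -0.001, 0.159]
contact_force: [0.7, -0.3, 0.5]
grip_width: 0.184
gripper_force: 0.0
```

```bash
cat > look.py <<'E'
from h import *
import sys
s=arm.sense();print(s["t"],s["ee_pos"],s["ee_rot"],s["grip_width"],s["contact_force"])
p=arm.get_image("wrist");save(p,sys.argv[1])
for q,z in [("ring_1",.065)]:
    for r in arm.trace(q,p): print(q,round(r["confidence"],2),np.round(r["xy"]),r["mask"].sum(),ray(p,r["xy"],z).round(4))
for q,z in [("gate",.06),("slot",.004),("ring_1",.06)]:
    for r in arm.mark_of(q,p): print("m",q,round(r["confidence"],2),np.round(r["xy"]),ray(p,r["xy"],z).round(4))
E
python3 look.py w1.png
```

```text
1.7 [ 0.4475532  -0.15441962  0.33268025] [ 3.14073330e+00 -8.60325720e-04  1.59446372e-01] 0.18377132754185443 [ 0.74481603 -0.26209338  0.52288602]
ring_1 0.98 [296. 103.] 449 [ 0.5209 -0.1867  0.065 ]
ring_1 0.97 [440. 105.] 461 [ 0.5448 -0.3545  0.065 ]
ring_1 0.93 [234. 103.] 548 [ 0.5094 -0.1152  0.065 ]
ring_1 0.9 [182. 104.] 508 [ 0.4983 -0.0557  0.065 ]
m gate 0.47 [356.  36.] [ 0.602  -0.2397  0.06  ]
m ring_1 0.97 [186. 104.] [ 0.4989 -0.0593  0.06  ]
m ring_1 0.64 [234.  96.] [ 0.5161 -0.1146  0.06  ]
m ring_1 0.63 [287. 101.] [ 0.5208 -0.1773  0.06  ]
m ring_1 0.55 [433. 101.] [ 0.5489 -0.3473  0.06  ]
```

View pics/w1.png

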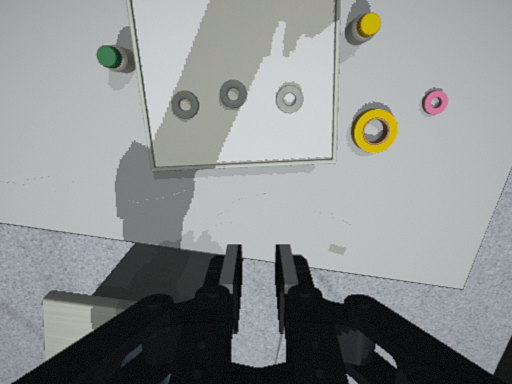

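The wrist view shows the deck with three grey rings at (185,104), (233,94) and (289,98). The pink ring at (435,102) is off the stand, so I ignore it. The gate is out of view, so I'll shift forward.

>>> arm_command(targets=[[[30,-10,0,0,0,0,16],[60,-20,0,0,0,0,16],[90,-30,0,0,0,0,16],[110,-35,0,0,0,0,16],[110,-35,0,0,0,0,16]]])

```text
t: 2.58
ee_pos: [0.5503, -0.1049, 0.3318]
ee_rot: [-3.141, 0.001, 0.159]
contact_force: [-0.3, -0.2, -0.3]
grip_width: 0.186
gripper_force: 0.0
```

```bash
python3 look.py w2.png; python3 -c "
import cv2;a=cv2.imread('pics/w2.png')[:300];cv2.imwrite('pics/w2b.png',cv2.resize(a,(800,469),interpolation=2))"
```

```text
2.575 [ 0.55034137 -0.10486169  0.33178565] [-3.14106171e+00  6.60696271e-04  1.58597525e-01] 0.1864990133823357 [-0.28207775 -0.23019896 -0.31866128]
ring_1 0.94 [448. 179.] 426 [ 0.5627 -0.342   0.065 ]
ring_1 0.89 [218. 196.] 436 [ 0.4954 -0.061   0.065 ]
ring_1 0.81 [265. 192.] 450 [ 0.5096 -0.1196  0.065 ]
ring_1 0.77 [310. 190.] 474 [ 0.5223 -0.1744  0.065 ]
m gate 0.97 [265.  79.] [ 0.6436 -0.097   0.06  ]
m gate 0.55 [385. 205.] [ 0.5159 -0.2761  0.06  ]
m slot 0.72 [260.  54.] [ 0.6744 -0.0869  0.004 ]
m ring_1 0.94 [220. 192.] [ 0.4996 -0.0632  0.06  ]
m ring_1 0.93 [313. 188.] [ 0.5233 -0.1789  0.06  ]
m ring_1 0.83 [446. 182.] [ 0.5587 -0.3446  0.06  ]
m ring_1 0.79 [263. 188.] [ 0.513  -0.1163  0.06  ]
```

View pics/w2b.png

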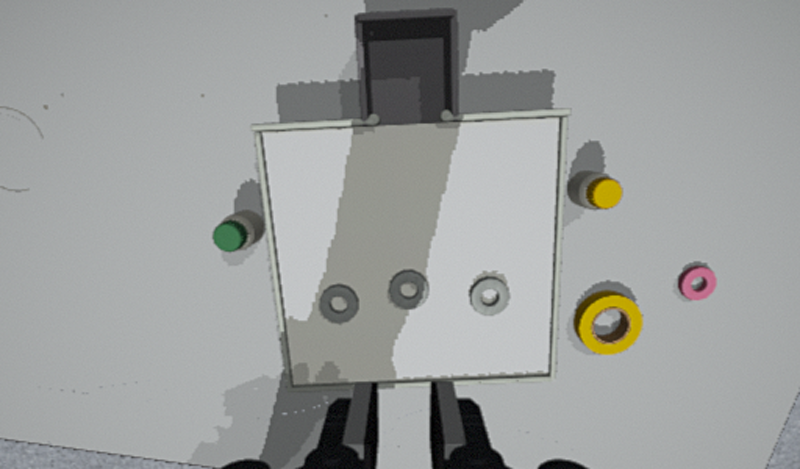

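The enlarged picture shows the posts at (372,120) and (447,116). The rings are at (339,303), (408,290) and (490,295), all well inside the rims, and the pink one at (697,283) is off the stand. I'll fit the stand pose.

```bash
cat > fit.py <<'E'
from h import *
from scipy.optimize import least_squares
p=arm.get_image("wrist"); k=512/800
pts=[((254,128),(5,115,.072)),((570,110),(5,-115,.072)),((292,386),(-212,115,.066)),((552,377),(-212,-115,.066)),((372,120),(4,26,.072)),((447,116),(4,-26,.072))]
P=np.array([ray(p,(a[0]*k,a[1]*k),m[2])[:2] for a,m in pts]);M=np.array([m[:2] for _,m in pts])/[1000,1000]
def T(v,M): c,s=np.cos(v[2]),np.sin(v[2]); return M@np.array([[c,s],[-s,c]])+v[:2]
r=least_squares(lambda v:(T(v,M)-P).ravel(),[.64,-.095,.16]);v=r.x
print(v.round(4),np.degrees(v[2]),(r.fun.reshape(-1,2)*1000).round(1).tolist())
np.save("stand.npy",v)
c,s=np.cos(v[2]),np.sin(v[2])
for a in [(339,303),(408,290),(490,295)]:
    w=ray(p,(a[0]*k,a[1]*k),.07)[:2]; print(w.round(4),((w-v[:2])@np.array([[c,-s],[s,c]])*1000).round(1))
e=arm.sense()
print("tool in stand",((e["ee_pos"][:2]-v[:2])@np.array([[c,-s],[s,c]])*1000).round(1),e["ee_rot"])
E
python3 fit.py
```

```text
[ 0.642  -0.0956  0.2054] 11.768812214012764 [[3.0, 2.7], [2.4, -0.6], [-5.9, 3.2], [-2.0, -4.3], [1.5, -1.4], [1.0, 0.4]]
[ 0.4983 -0.0607] [-133.6   63.5]
[ 0.5177 -0.1137] [-125.4    7.6]
[ 0.5238 -0.1791] [-132.7  -57.7]
tool in stand [-92.8   9.7] [3.14091269e+00 3.67487980e-04 1.57710307e-01]
```

>>> arm_command(targets=[[[-24,1,50,0,0,-2.7,16],[-50,2,100,0,0,-2.7,16],[-75,2,150,0,0,-2.7,16],[-75,2,200,0,0,-2.7,16],[-75,2,200,0,0,-2.7,16]]])

```text
t: 3.5
ee_pos: [0.4718, -0.1175, 0.1289]
ee_rot: [-3.138, 0.009, 0.206]
contact_force: [-0.4, -0.6, -0.3]
grip_width: 0.185
gripper_force: 0.0
```

```bash
cat > st.py <<'E'
from h import *
v=np.load("stand.npy");c,s=np.cos(v[2]),np.sin(v[2])
e=arm.sense()
print(e["t"],"tool in stand",((e["ee_pos"][:2]-v[:2])@np.array([[c,-s],[s,c]])*1000).round(1),"z",e["ee_pos"][2],"dyaw",np.degrees(e["ee_rot"][2]-v[2]),e["grip_width"]*85,e["contact_force"])
p=arm.get_image("wrist")
for r in arm.trace("ring_1",p):
    w=ray(p,r["xy"],.066)[:2]; print(round(r["confidence"],2),np.round(r["xy"]),((w-v[:2])@np.array([[c,-s],[s,c]])*1000).round(1))
E
cat >> st.py <<'E'
import sys
if len(sys.argv)>1: save(p,sys.argv[1])
E
python3 st.py
```

```text
3.5 tool in stand [-171.1   13.2] z 0.1289498124916463 dyaw 0.03793973525395125 15.755904692026743 [-0.44861115 -0.5672927  -0.25927371]
0.76 [385. 166.] [-135.6  -62.7]
0.74 [181. 158.] [-130.6   60.2]
0.74 [282. 154.] [-128.4   -0.2]
```

```bash
python3 st.py w3.png
```

```text
3.6 tool in stand [-165.9   11.7] z 0.133549767964374 dyaw 0.06629884312738471 15.57577227281377 [-0.15687411  0.08422147  0.64955043]
0.93 [366. 163.] [-128.8  -54.4]
0.66 [173. 162.] [-128.7   64.5]
0.62 [266. 170.] [-133.2    6.9]
```

View pics/w3.png

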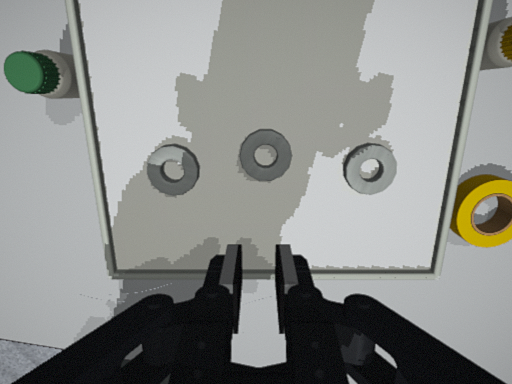

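The fingers straddle column 258. The rings are at (173,169), (265,154) and (370,168), with all rims clear.

```bash
cat > px.py <<'E'
from h import *
import sys
v=np.load("stand.npy");c,s=np.cos(v[2]),np.sin(v[2])
p=arm.get_image("wrist")
for a in eval(sys.argv[1]):
    w=ray(p,a[:2],a[2] if len(a)>2 else .07)[:2]; print(a,((w-v[:2])@np.array([[c,-s],[s,c]])*1000).round(1))
e=arm.sense()["ee_pos"]; print(proj(p,[[e[0],e[1],e[2]-.011]]))
print(((e[:2]-v[:2])@np.array([[c,-s],[s,c]])*1000).round(1),e[2])
E
python3 px.py "[(173,169),(265,154),(370,168)]"
```

```text
(173, 169) [-130.5   63.6]
(265, 154) [-121.1    7.3]
(370, 168) [-129.7  -57.1]
[[258.57264416 261.03936078]]
[-164.2   11.3] 0.13505404083384182
```

>>> arm_command(targets=[[[0,4,20,0,0,0,16],[0,4,40,0,0,0,16],[0,4,52,0,0,0,16],[0,4,56,0,0,0,16],[0,4,56,0,0,0,16]]])

```text
t: 4.38
ee_pos: [0.4777, -0.1216, 0.0768]
ee_rot: [3.141, -0.001, 0.207]
contact_force: [0.4, 0.4, 0.5]
grip_width: 0.192
gripper_force: 0.0
```

```bash
python3 px.py "[]"
```

```text
[[258.84688055 260.90117072]]
[-166.    8.] 0.0769826939196871
```

>>> arm_command(targets=[[[8,0,2.5,0,0,0,16],[18,1,2.5,0,0,0,16],[30,2,2.5,0,0,0,16],[42,3,2.5,0,0,0,16],[54,4,2.5,0,0,0,16]]])

```text
t: 5.05
ee_pos: [0.5318, -0.1142, 0.0738]
ee_rot: [-3.142, 0.0, 0.207]
contact_force: [-1.3, -0.1, 1.0]
grip_width: 0.19
gripper_force: 0.4
```

>>> arm_command(targets=[[[12,1,0,0,0,0,16],[24,2,0,0,0,0,16],[36,3,0,0,0,0,16],[48,4,0,0,0,0,16],[54,4,0,0,0,0,16]]])

```text
t: 5.68
ee_pos: [0.5857, -0.107, 0.0738]
ee_rot: [-3.142, -0.001, 0.207]
contact_force: [-0.4, -0.1, 0.3]
grip_width: 0.185
gripper_force: 0.3
```

```bash
python3 st.py w4.png; python3 px.py "[]"
```

```text
5.675 tool in stand [-57.5   0.3] z 0.0738237980206525 dyaw 0.0952994286677186 15.693021171988866 [-0.39011619 -0.07216725  0.28158445]
0.51 [352. 381.] [-128.8  -50.8]
0.22 [  8. 269.] [-60.2 120.6]
[[258.79977999 262.14588056]]
[-58.3   0.5] 0.07373073791710233
```

View pics/w4.png

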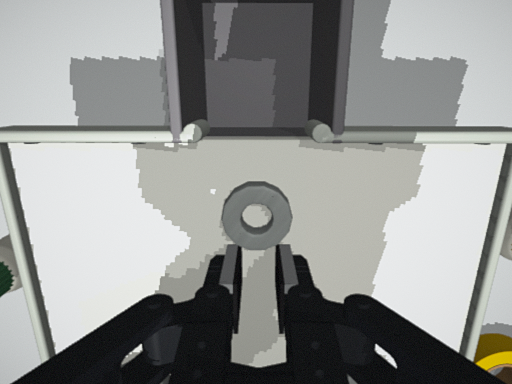

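The ring is nested at (257,215) and centred between the posts at (195,130) and (320,130). I'll push on.

>>> arm_command(targets=[[[10,0,0,0,0,0,16],[20,0,0,0,0,0,16],[30,0,0,0,0,0,16],[38,0,0,0,0,0,16],[44,0,0,0,0,0,16]]])

```text
t: 6.45
ee_pos: [0.6283, -0.0979, 0.0739]
ee_rot: [3.142, -0.0, 0.207]
contact_force: [0.1, -1.3, -0.3]
grip_width: 0.184
gripper_force: 0.0
```

>>> arm_command(targets=[[[0,0,0,0,0,0,16],[-10,0,-25,0,0,0,16],[-30,0,-60,0,0,0,16],[-60,0,-80,0,0,0,16],[-60,0,-80,0,0,0,16]]])

```text
t: 7.08
ee_pos: [0.5681, -0.112, 0.1555]
ee_rot: [3.139, -0.001, 0.205]
contact_force: [-0.6, -0.1, 0.1]
grip_width: 0.186
gripper_force: 0.0
```

```bash
python3 st.py w5.png; python3 px.py "[]"
```

```text
7.075 tool in stand [-75.8  -1. ] z 0.1555018451653889 dyaw -0.031297969499875476 15.779668433894454 [-0.57434669 -0.13279836  0.1275767 ]
0.86 [260.  51.] [27. -2.]
0.86 [333. 271.] [-127.2  -58.2]
0.76 [176. 275.] [-130.4   61.8]
[[257.92906268 260.20213535]]
[-74.6   0.5] 0.15335072366161367
```

View pics/w5.png

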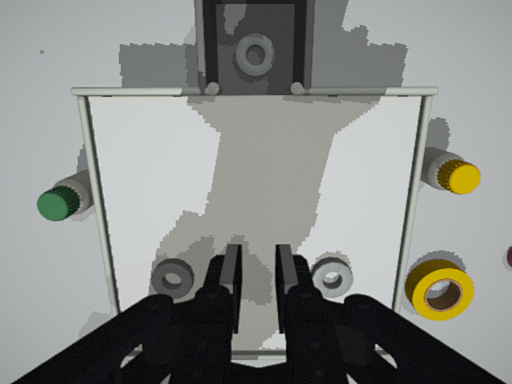

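Ring 2 is in the slot at (255,54). Ring 1 comes next, at about (-131,63) in the stand frame. I'll hold the tool at -20°, push diagonally to the axis, then straight on.

>>> arm_command(targets=[[[-22,-18,10,0,0,5,16],[-44,-37,20,0,0,10,16],[-66,-56,30,0,0,15,16],[-86,-74,40,0,0,20,16],[-86,-74,40,0,0,20,16]]])

```text
t: 7.85
ee_pos: [0.4668, -0.054, 0.1118]
ee_rot: [-3.141, 0.005, -0.138]
contact_force: [-0.1, 0.1, -0.1]
grip_width: 0.188
gripper_force: 0.0
```

```bash
python3 st.py w6.png; cat > plan.py <<'E'
# usage: plan.py '[(rx,ry,a),...]'  ring waypoints (mm, deg, stand frame); rows from the current pose
from h import *
import sys
v=np.load("stand.npy");c,s=np.cos(v[2]),np.sin(v[2]);e=arm.sense()
o=(e["ee_pos"][:2]-v[:2])@np.array([[c,-s],[s,c]])*1000;a0=e["ee_rot"][2]-v[2]
print("tool",o.round(1),"a",np.degrees(a0).round(1),"z",e["ee_pos"][2].round(4))
for rx,ry,a in eval(sys.argv[1]):
    A=np.radians(a);d=np.array([rx-25*np.cos(A),ry-25*np.sin(A)])-o
    print([round(d@[np.cos(a0),np.sin(a0)],1),round(d@[np.sin(a0),-np.cos(a0)],1),round(np.degrees(a0)-a,1)])
E
python3 plan.py "[(-137,65.5,-20)]"
```

```text
7.85 tool in stand [-163.    76.4] z 0.11181137478962755 dyaw -19.693374196035357 15.954646132182145 [-0.06063385  0.13424716 -0.05911851]
0.86 [260. 192.] [-140.3   67.6]
0.73 [476.  98.] [-129.8  -54.4]
0.44 [103. 126.] [-78.  133.8]
tool [-159.8   74.2] a -19.8 z 0.1136
[np.float64(-0.6), np.float64(0.3), np.float64(0.2)]
```

View pics/w6.png

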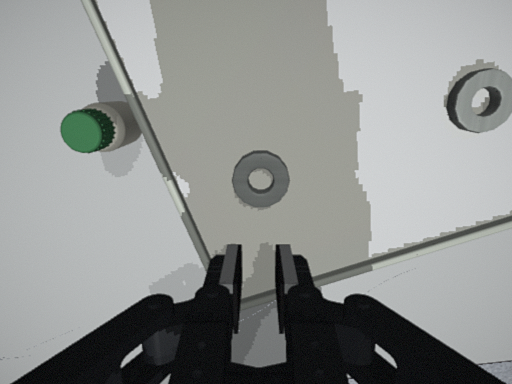

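Ring 1 is at (260,179), dead ahead of the fingers at column 258. I'll lower.

>>> arm_command(targets=[[[0,0,15,0,0,0,16],[0,0,30,0,0,0,16],[0,0,39,0,0,0,16],[4,0,39,0,0,0,16],[8,0,39,0,0,0,16]]])

```text
t: 8.57
ee_pos: [0.4779, -0.0569, 0.0748]
ee_rot: [-3.141, -0.0, -0.142]
contact_force: [0.1, 0.2, -1.5]
grip_width: 0.191
gripper_force: 0.1
```

```bash
python3 plan.py "[(-131+86*i/9,63.5-63.5*i/9,-20) for i in range(10)]"
```

```text
tool [-152.8   71.3] a -19.9 z 0.0748
[np.float64(-1.9), np.float64(-0.1), np.float64(0.1)]
[np.float64(9.5), np.float64(3.3), np.float64(0.1)]
[np.float64(20.9), np.float64(6.7), np.float64(0.1)]
[np.float64(32.3), np.float64(10.0), np.float64(0.1)]
[np.float64(43.7), np.float64(13.4), np.float64(0.1)]
[np.float64(55.1), np.float64(16.8), np.float64(0.1)]
[np.float64(66.5), np.float64(20.2), np.float64(0.1)]
[np.float64(77.9), np.float64(23.6), np.float64(0.1)]
[np.float64(89.2), np.float64(26.9), np.float64(0.1)]
[np.float64(100.6), np.float64(30.3), np.float64(0.1)]
```

>>> arm_command(targets=[[[10,2,0,0,0,0,16],[21,6,0,0,0,0,16],[32,10,0,0,0,0,16],[43,13,0,0,0,0,16],[53,16,0,0,0,0,16]]])

```text
t: 9.2
ee_pos: [0.5283, -0.0806, 0.0748]
ee_rot: [-3.142, -0.0, -0.142]
contact_force: [-1.1, -0.1, 1.1]
grip_width: 0.193
gripper_force: 0.4
```

>>> arm_command(targets=[[[11,3,0,0,0,0,16],[22,7,0,0,0,0,16],[33,10,0,0,0,0,16],[42,13,0,0,0,0,16],[47,14,0,0,0,0,16]]])

```text
t: 9.82
ee_pos: [0.5728, -0.1012, 0.0748]
ee_rot: [3.142, -0.0, -0.143]
contact_force: [-0.2, 0.8, 1.5]
grip_width: 0.188
gripper_force: 0.4
```

```bash
python3 plan.py "[(-45+7*i,0,-20+4*i) for i in range(6)]"; python3 st.py w7.png
```

```text
tool [-68.9   8.6] a -19.9 z 0.0748
[np.float64(0.4), np.float64(-0.1), np.float64(0.1)]
[np.float64(7.1), np.float64(-0.8), np.float64(-3.9)]
[np.float64(13.8), np.float64(-1.4), np.float64(-7.9)]
[np.float64(20.7), np.float64(-2.1), np.float64(-11.9)]
[np.float64(27.7), np.float64(-2.8), np.float64(-15.9)]
[np.float64(34.8), np.float64(-3.5), np.float64(-19.9)]
9.825 tool in stand [-68.9   8.6] z 0.07477601560894093 dyaw -19.9445208655183 15.941697331179784 [-0.19258093  0.80256591  1.48705863]
0.89 [258. 226.] [-50.8   2.4]
0.77 [432. 317.] [-127.8  -63.8]
0.61 [205.  53.] [25.7 -3.1]
```

View pics/w7.png

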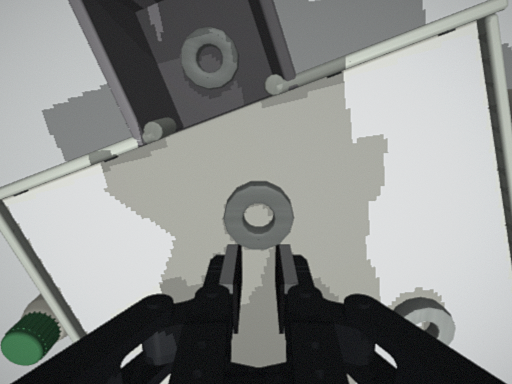

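Ring 1 is nested at (258,215) and on the gate axis between the posts at (155,130) and (277,85). I'll straighten while pushing.

>>> arm_command(targets=[[[7,-1,0,0,0,-4,16],[14,-1.5,0,0,0,-8,16],[21,-2,0,0,0,-12,16],[28,-3,0,0,0,-16,16],[35,-3.5,0,0,0,-20,16]]])

```text
t: 10.55
ee_pos: [0.6069, -0.1021, 0.0746]
ee_rot: [-3.141, 0.001, 0.209]
contact_force: [-0.4, -0.0, 0.2]
grip_width: 0.189
gripper_force: 0.1
```

```bash
python3 plan.py "[(11,0,0)]"; python3 st.py
```

```text
tool [-35.7   0.8] a 0.2 z 0.0746
[np.float64(21.7), np.float64(0.9), np.float64(0.2)]
10.55 tool in stand [-35.7   0.8] z 0.07461321620415502 dyaw 0.2339298508851888 16.037403930332843 [-0.37964769 -0.02322261  0.23197695]
0.9 [258. 226.] [-16.2   1.2]
0.75 [269. 126.] [29.  -3.1]
```

>>> arm_command(targets=[[[7,0.5,0,0,0,0,16],[14,1,0,0,0,0,16],[19,1,0,0,0,0,16],[23,1,0,0,0,0,16],[23,1,0,0,0,0,16]]])

```text
t: 11.28
ee_pos: [0.6304, -0.0981, 0.0748]
ee_rot: [-3.141, -0.0, 0.207]
contact_force: [-0.6, -0.6, 0.3]
grip_width: 0.187
gripper_force: 0.0
```

>>> arm_command(targets=[[[-10,0,-20,0,0,0,16],[-40,0,-50,0,0,0,16],[-60,0,-80,0,0,0,16],[-60,0,-80,0,0,0,16],[-60,0,-80,0,0,0,16]]])

```text
t: 11.9
ee_pos: [0.5712, -0.1108, 0.1545]
ee_rot: [-3.142, -0.0, 0.207]
contact_force: [-0.6, 0.1, -0.5]
grip_width: 0.187
gripper_force: 0.0
```

```bash
python3 st.py w8.png;python3 plan.py "[(-137,-60,20)]"
```

```text
11.9 tool in stand [-72.4  -0.4] z 0.1544837576473767 dyaw 0.0798465987011042 15.896309872938582 [-0.58892097  0.09275807 -0.52942916]
0.87 [261.  64.] [22.7 -1.5]
0.87 [258.  52.] [29.3  0.4]
0.83 [333. 279.] [-129.7  -57.4]
tool [-72.6   0. ] a 0.1 z 0.1536
[np.float64(-88.0), np.float64(68.4), np.float64(-19.9)]
```

View pics/w8.png

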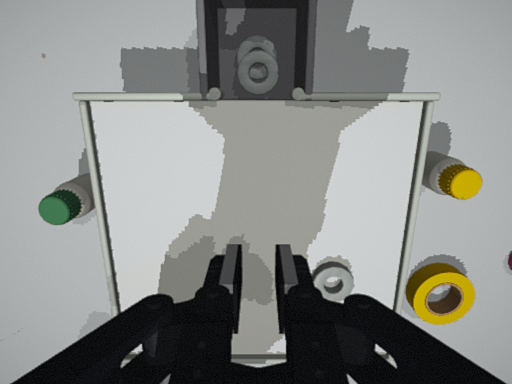

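Two rings are in the slot at (258,45–70). Ring 3 is at (333,279). I'll mirror the approach.

>>> arm_command(targets=[[[-22,17,0,0,0,-5,16],[-44,34,10,0,0,-10,16],[-66,51,25,0,0,-15,16],[-88,67,40,0,0,-20,16],[-88,67,40,0,0,-20,16]]])

```text
t: 12.62
ee_pos: [0.4956, -0.196, 0.1121]
ee_rot: [-3.137, 0.004, 0.551]
contact_force: [-0.7, -0.3, 0.4]
grip_width: 0.189
gripper_force: 0.0
```

```bash
python3 st.py w9.png; python3 plan.py "[(-137,-60,20)]"
```

```text
12.625 tool in stand [-163.8  -68.5] z 0.11206355137065088 dyaw 19.793910157194677 16.09281620633499 [-0.68795737 -0.29498695  0.42011681]
0.95 [256. 188.] [-138.8  -57.8]
0.82 [487. 253.] [-130.1 -201.4]
tool [-159.5  -66.9] a 20.0 z 0.1144
[np.float64(-1.6), np.float64(1.2), np.float64(0.0)]
```

View pics/w9.png

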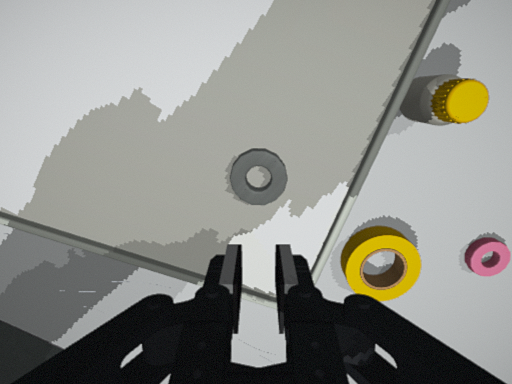

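Ring 3 (grey, on the deck) is at (258,176), dead ahead. The pink look-alike at (487,257) is outside the stand. I'll lower.

>>> arm_command(targets=[[[0,0,15,0,0,0,16],[0,0,30,0,0,0,16],[0,0,39,0,0,0,16],[4,0,39,0,0,0,16],[8,0,39,0,0,0,16]]])

```text
t: 13.35
ee_pos: [0.5062, -0.1901, 0.0759]
ee_rot: [3.141, -0.0, 0.556]
contact_force: [0.2, -0.5, 0.2]
grip_width: 0.192
gripper_force: 0.1
```

```bash
python3 plan.py "[(-130+85*i/9,-57.5+57.5*i/9,20) for i in range(0,10,3)]"
```

```text
tool [-152.2  -64.8] a 20.1 z 0.0759
[np.float64(-1.6), np.float64(0.7), np.float64(0.1)]
[np.float64(31.6), np.float64(-7.6), np.float64(0.1)]
[np.float64(64.8), np.float64(-15.8), np.float64(0.1)]
[np.float64(98.0), np.float64(-24.1), np.float64(0.1)]
```

>>> arm_command(targets=[[[9,-1,1,0,0,0,16],[20,-4,1,0,0,0,16],[31,-7,1,0,0,0,16],[42,-10,1,0,0,0,16],[52,-12.5,1,0,0,0,16]]])

```text
t: 13.98
ee_pos: [0.5439, -0.1513, 0.0749]
ee_rot: [3.142, -0.0, 0.557]
contact_force: [-1.4, -0.5, 0.8]
grip_width: 0.188
gripper_force: 0.3
```

>>> arm_command(targets=[[[11,-3,0,0,0,0,16],[22,-6,0,0,0,0,16],[33,-8.5,0,0,0,0,16],[42,-11,0,0,0,0,16],[46,-12,0,0,0,0,16]]])

```text
t: 14.6
ee_pos: [0.5765, -0.1168, 0.0747]
ee_rot: [-3.141, -0.0, 0.557]
contact_force: [-0.4, -0.8, 1.7]
grip_width: 0.187
gripper_force: 0.2
```

```bash
python3 plan.py "[(-45+7*i,0,20-4*i) for i in range(6)]"; python3 st.py
```

```text
tool [-68.5  -7.4] a 20.1 z 0.0747
[np.float64(-0.4), np.float64(1.0), np.float64(0.1)]
[np.float64(6.2), np.float64(1.7), np.float64(4.1)]
[np.float64(13.0), np.float64(2.4), np.float64(8.1)]
[np.float64(19.9), np.float64(3.1), np.float64(12.1)]
[np.float64(26.9), np.float64(3.8), np.float64(16.1)]
[np.float64(34.0), np.float64(4.5), np.float64(20.1)]
14.6 tool in stand [-68.5  -7.4] z 0.07474885221885105 dyaw 20.136403385945552 15.870629257515265 [-0.42886436 -0.82592148  1.68856829]
0.83 [315.  78.] [18.   0.1]
0.71 [308.  46.] [28.2  7.2]
```

```bash
python3 - <<'E'
from h import *
p=arm.get_image("wrist")
for q in ("ring_3","ring_1"):
    for f in (arm.trace,arm.mark_of): print([(np.round(r["xy"]).tolist(),round(r["confidence"],2)) for r in f(q,p)])
a=p["frame"].astype(int)
# profile down column 258 and across row 205 as in the earlier nested views
w=cv2.imread("pics/w7.png")[:,:,::-1].astype(int)
for f in (a,w): print(f[170:250:5,258].sum(1).tolist(), f[215,200:320:6].sum(1).tolist())
E
```

```text
[([311.0, 69.0], 0.87), ([259.0, 225.0], 0.79), ([310.0, 47.0], 0.71)]
[([306.0, 60.0], 0.91), ([303.0, 76.0], 0.76), ([257.0, 209.0], 0.69)]
[([311.0, 69.0], 0.87), ([259.0, 225.0], 0.79), ([310.0, 47.0], 0.71)]
[([306.0, 60.0], 0.91), ([303.0, 76.0], 0.76), ([257.0, 209.0], 0.69)]
[500, 502, 191, 358, 333, 321, 299, 459, 494, 505, 496, 251, 211, 323, 317, 316] [498, 497, 501, 416, 317, 308, 316, 431, 501, 493, 504, 401, 208, 321, 313, 337, 496, 498, 492, 504]
[509, 509, 458, 250, 339, 325, 318, 446, 507, 513, 506, 519, 218, 365, 314, 325] [507, 510, 512, 507, 250, 327, 326, 257, 508, 509, 514, 508, 438, 328, 331, 331, 507, 510, 506, 507]
```

Ring 3 is nested at (259,215), as ring 1 was. I'll straighten and push through.

>>> arm_command(targets=[[[6.5,1,0,0,0,4,16],[13,2,0,0,0,8,16],[20,3,0,0,0,12,16],[27,4,0,0,0,16,16],[34,4.5,0,0,0,20,16]]])

```text
t: 15.58
ee_pos: [0.607, -0.104, 0.0747]
ee_rot: [-3.142, 0.001, 0.204]
contact_force: [0.5, -0.2, -0.0]
grip_width: 0.184
gripper_force: 0.1
```

```bash
python3 plan.py "[(11,0,0)]"; python3 st.py
```

```text
tool [-36.   -1.1] a -0.1 z 0.0747
[np.float64(22.0), np.float64(-1.1), np.float64(-0.1)]
15.575 tool in stand [-36.   -1.1] z 0.07465557803808036 dyaw -0.08951833818662529 15.655010555764797 [ 0.46174709 -0.23027163 -0.02127839]
0.97 [260. 123.] [30.1 -1.5]
0.87 [253. 104.] [37.7  1.1]
0.7 [252. 226.] [-16.6   1.8]
```

>>> arm_command(targets=[[[7,-0.5,0,0,0,0,16],[14,-1,0,0,0,0,16],[19,-1,0,0,0,0,16],[23,-1,0,0,0,0,16],[23,-1,0,0,0,0,16]]])

```text
t: 16.3
ee_pos: [0.63, -0.0976, 0.0748]
ee_rot: [-3.141, -0.001, 0.207]
contact_force: [-0.6, 0.8, -0.4]
grip_width: 0.187
gripper_force: 0.0
```

>>> arm_command(targets=[[[-10,0,-20,0,0,0,16],[-40,0,-50,0,0,0,16],[-60,0,-80,0,0,0,16],[-60,0,-80,0,0,0,16],[-60,0,-80,0,0,0,16]]])

```text
t: 16.92
ee_pos: [0.5708, -0.1102, 0.1545]
ee_rot: [-3.142, -0.0, 0.207]
contact_force: [0.2, 0.0, -1.0]
grip_width: 0.186
gripper_force: 0.0
```

```bash
cat > fin.py <<'E'
from h import *
v=np.load("stand.npy");c,s=np.cos(v[2]),np.sin(v[2])
p=arm.get_image("wrist")
for f in (arm.trace,arm.mark_of):
  for r in f("ring_1",p):
    print(round(r["confidence"],2),np.round(r["xy"]),r["mask"].sum() if "mask" in r else "",[((ray(p,r["xy"],z)[:2]-v[:2])@np.array([[c,-s],[s,c]])*1000).round(0).tolist() for z in (.01,.03,.06)])
E
python3 fin.py; python3 fin.py
```

```text
0.74 [262.  50.] 738 [[37.0, -2.0], [35.0, -2.0], [31.0, -2.0]]
0.64 [252.  72.] 1386 [[21.0, 6.0], [19.0, 6.0], [18.0, 5.0]]
0.78 [257.  83.]  [[13.0, 2.0], [12.0, 2.0], [11.0, 1.0]]
0.68 [259.  59.]  [[31.0, 0.0], [29.0, 0.0], [26.0, 0.0]]
0.59 [249.  84.]  [[12.0, 8.0], [11.0, 8.0], [11.0, 7.0]]
0.83 [252.  71.] 1345 [[21.0, 6.0], [20.0, 6.0], [18.0, 5.0]]
0.6 [262.  47.] 667 [[38.0, -2.0], [36.0, -1.0], [32.0, -1.0]]
0.57 [273.  78.] 238 [[16.0, -10.0], [15.0, -9.0], [14.0, -8.0]]
0.72 [262.  59.]  [[30.0, -1.0], [28.0, -1.0], [25.0, -1.0]]
0.66 [259.  83.]  [[12.0, 1.0], [12.0, 1.0], [11.0, 1.0]]
0.61 [255.  83.]  [[12.0, 4.0], [12.0, 4.0], [11.0, 3.0]]
```

All three fell within the slot's outline. I've used up the picture views, so I'll check the depth numerically from two camera positions.

```bash
cat > ell.py <<'E'
from h import *
p=arm.get_image("wrist"); np.savez("v_%d.npz"%p["shot"],**{k:np.array(p[k]) for k in p})
R=cv2.Rodrigues(np.array(p["rvec"],float))[0];print("cam",(-R.T@np.array(p["tvec"]).ravel()).round(3))
for r in arm.trace("ring_1",p):
    m=r["mask"].astype(np.uint8);cs=max(cv2.findContours(m,0,1)[0],key=len)
    print(round(r["confidence"],2),cv2.boundingRect(m),[np.round(x,1) for x in cv2.fitEllipse(cs)])
f=cv2.cvtColor(p["frame"],cv2.COLOR_RGB2GRAY)
print(proj(p,[[*(np.load("stand.npy")[:2]),.06]]))
E
python3 ell.py
```

```text
cam [ 0.647 -0.094  0.286]
0.85 (231, 54, 44, 44) [array([252.6,  75.5]), array([42.7, 43.4]), np.float64(144.8)]
0.82 (238, 33, 42, 45) [array([259.4,  48.1]), array([29.2, 40.6]), np.float64(101.6)]
0.65 (245, 58, 36, 39) [array([257.6,  76.7]), array([40.7, 41.5]), np.float64(66.0)]
[[259.98302998 100.92186113]]
```

>>> arm_command(targets=[[[20,0,-20,0,0,0,16],[40,0,-40,0,0,0,16],[50,0,-50,0,0,0,16],[50,0,-50,0,0,0,16],[50,0,-50,0,0,0,16]]])

```text
t: 17.95
ee_pos: [0.6184, -0.1003, 0.2035]
ee_rot: [-3.141, 0.003, 0.207]
contact_force: [0.7, 0.1, -0.7]
grip_width: 0.184
gripper_force: 0.0
```

```bash
python3 ell.py; python3 fin.py; python3 - <<'E'
from h import *
p=arm.get_image("wrist");v=np.load("stand.npy");c,s=np.cos(v[2]),np.sin(v[2])
q=[[v[0]+c*x/1e3-s*y/1e3,v[1]+s*x/1e3+c*y/1e3,.06] for x,y in [(0,30),(0,-30),(66,-30),(66,30)]]
a=proj(p,q);print(a.round());x0,y0=a.min(0).astype(int);x1,y1=a.max(0).astype(int)
g=cv2.cvtColor(p["frame"],cv2.COLOR_RGB2GRAY)[y0:y1+12:3,x0:x1:2]
print(x0,y0,g.min(),g.max());ch=" .:-=+*#%@"
lo,hi=30,150
for r in g: print("".join(ch[int(np.clip((i-lo)/(hi-lo)*9.99,0,9))] for i in r.astype(float)))
E
```

```text
cam [ 0.695 -0.084  0.335]
0.76 (236, 120, 35, 31) [array([253.2, 134.9]), array([30.4, 35. ]), np.float64(92.7)]
0.58 (242, 99, 33, 24) [array([258.1, 112.3]), array([25.3, 31.5]), np.float64(89.3)]
0.57 (469, 264, 33, 27) [array([485. , 277.3]), array([25.3, 31.6]), np.float64(101.3)]
0.55 (249, 120, 26, 26) [array([261.4, 133.3]), array([24. , 25.9]), np.float64(157.6)]
[[259.00095248 158.99667887]]
0.92 [258. 111.] 445 [[37.0, 1.0], [38.0, 1.0], [39.0, 1.0]]
0.82 [256. 135.] 894 [[14.0, 3.0], [17.0, 3.0], [20.0, 3.0]]
0.75 [486. 275.] 740 [[-141.0, -255.0], [-129.0, -239.0], [-111.0, -216.0]]
0.9 [252. 142.]  [[7.0, 7.0], [10.0, 7.0], [14.0, 6.0]]
0.89 [261. 118.]  [[30.0, -2.0], [32.0, -2.0], [34.0, -1.0]]
0.81 [484. 273.]  [[-140.0, -252.0], [-128.0, -237.0], [-110.0, -214.0]]
0.63 [257. 138.]  [[11.0, 2.0], [13.0, 1.0], [17.0, 1.0]]
[[224. 160.]
 [294. 160.]
 [297.  77.]
 [221.  77.]]
221 77 28 221
   ....                               
   ::-=#*##*-------------------:--.   
   -::*#***#*:---::-:---:-:---:---.   
   ---######---------:------------.   
   -::=#####--:---:------
[... 366 characters left out ...]
  :=====--+***-=====:-**+-:--:--:   .
   :=====::=++++++++++++*=-::--:::   .
   :=-===--=++++++++++=+=-::::::::   .
   :==-=--==+*+++*++++==+=-::-::::   .
   :===-:====-=======++=-=-:-::-::   .
   :==-:-====--:---=====-=-------:   .
   .-:-:==--:--:-----===-==:-:::::   .
   .=--:====-=++==-:---=---:--:-::   :
   .-::--====+++++====----:::-::::   :
   .-:--:---====+=====---:---:--:.   :
  -==-......-----==-:..... ....:-=-. -
 #@*--.........................:-=#+.-
@@@@#........................  .+%%%#-
@@@@*************************+++*%%@%%
@@@@@@@@@@@@@@@@@@@@@@@@@@@@@@%%%##*+=
@@@@@@@@@@@@@@@@@@@@@@@@@@@@@@@@@@@@@@
@@@@@@@@@@@@@@@@@@@@@@@@@@@@@@@@@@@@@@
@@@@@@@@@@@@@@@@@@@@@@@@@@@@@@@@@@@@@@
```

Triangulation puts the topmost ring at about z = 0.03–0.045, clear of the deck edge and below the 0.05 limit. The deck is empty and the arm is free, so I'll hand in.

```bash
python3 -c "
from plant import arm
print(arm.hand_in())"
```

```text
the job is handed in; nothing more can be done
None
```

I swept all three steel rings through the gate one after another. By my measurements they all lie in the collecting slot, with the bystanders left alone, and I handed the job in at about 18 s; the hand-in returned no verdict.

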